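# Hold the marking cabinet's loading gate open

## Robot

A 6-joint arm with a two-finger parallel gripper is mounted at the origin on the work surface. World frame = base frame: x ahead of the robot, y to its left, z up, the work surface at z = 0. Lengths are in m, angles in rad, forces in N, time in s.
With the tool pointing down it reaches from about 0.325 to 0.9 m from the base axis. Payload 6.1 kg.
Tool frame: the origin (TCP) lies midway between the tips of the shut fingers; the grasp point (between the pads) lies 19 mm behind it (ctrl.pinch_z is the distance from the TCP to the grasp point, in m); x points along the fingers, y is the direction in which the jaws open and shut, and the axes are right-handed (so a half turn about x gives the same grasp; the last joint's range is limited). The gripper opens to 85 mm and grips with 20 to 120 N. Pads are 22 mm wide; open, the fingers measure 114 mm over their backs; the gripper's body (76 mm by 85 mm) begins 54 mm behind the grasp point. The pads swing forward as they close: fully open they stand 13 mm farther back than shut.
Start: joints at [-1.346, 0.22, 1.526, -0, 1.395, -0.126], TCP at [0.215, -0.587, 0.231] pointing down, gripper open.
Joint ranges: [-2.98, 2.98], [-0.91, 2.08], [0.09, 2.57], [-1.24, 4.39], [0.2, 2.65], [-2.68, 2.68]. Speed limits (rad/s): [2.57, 2.57, 3.01, 3.14, 3.14, 3.14].

## Interface

Orientations are given as a unit quaternion [w, x, y, z].
In Python, from cell import ctrl gives the robot as it stands.
- The arm moves only by the tool arm_command, never from a script. Its argument "series" is a list of rows, each a list of 3 entries, a list of its own where there are three numbers: the closure, from 0 (fully open) to 1 (shut), then the shift along the world's x, y, z in mm, then the turn, a rotation vector about the world's x, y, z in degrees. In form: [[claw, [x, y, z], [ax, ay, az]], ...]. A call has 1 to 20 rows; each row shifts and turns the commanded pose from where the row before left it; what a row does not reach is not made up. A row lasts 1/8 s, in which the tool goes at most 62.5 mm and 10.7 degrees, less where a joint would pass 70% of its speed; a pose out of reach is approached as far as the arm can. A call with a gripper value outside its range is refused whole. The fingers move at their own pace and stop on an object; "grip_force" is the grip in N (left out, the last holds). Time passes only in rows, so rows that do not move let the fingers close. It gives the time, the measured TCP pose, the force and the opening at its end, in the units of the state.
- ctrl.get_state(): the state, without advancing time (a new reading comes with each control period).
- ctrl.capture(name): name is "scene" or "top"; returns a dict with "frame" (420x560x3 uint8, blue, green, red), "fx", "fy", "cx", "cy" (pixels), "R" (3x3) and "t" (3): a world point X has camera coordinates R X + t. Camera axes: x right, y down, z forward; pixel columns grow to the right and rows downward; lengths in m; the calibration is good to about 2 mm. A picture is of the moment at which its call begins. There is no depth.
- ctrl.finish_job(): hands the job in, once; it reports no verdict.
Trained networks look in a picture, given as the dict that the camera call returned (one of the last four; its "shot" number tells which), for a name from the list of things; names that differ only in an ending like _2 or _b are one class to them, and where a whole thing is asked for, a point or a joint stands for the part that bears it (a point fixed in the world has none). Each returns a list of dicts, best first, with "confidence" (0 to 1); they miss things now and then, are a little off and sometimes report something else, mostly with a low value. They report only what shows in the picture. A call takes as long as a camera call. They do not tell look-alikes from the thing itself.
- ctrl.find_in(name, picture): "point" ([x, y, z] in m, in world coordinates, good to about 4 mm: the middle of the surface that is visible of it).
- ctrl.cut_out(name, picture): "pixels" (420x560 bool, what is visible of it).
The state is a dict: "time": time; "joint_positions": joint angles; "joint_velocities": joint speeds; "tau": joint torques, N m; "position": TCP position; "tcp_rot": TCP orientation; "contact_force": force on the tool from outside, world axes, zero at the start; "moment": the same for the moment, N m; "width": opening from 0.0 (shut) to 1.0 (fully open).
Only numpy, scipy, OpenCV 4.12 (cv2) and the standard library are available. Lean on these libraries where they do the work, as an engineer would, in place of code of your own. Each camera call takes 0.05 s, during which the arm holds its last target.

## Task

The marking cycle is over: open the cabinet's loading gate for a colleague who needs both hands to change the part. First pinch the yellow safety catch fully back, then squeeze the red trigger of the gate's grip to draw its bolt and swing the gate by that grip past its half-open detent until it presses gently into the sprung orange buffer of the stop. The gate pulls itself shut, so your program finishes while holding: grip still squeezed, gate still held against the buffer, everything else on the bench and the cabinet left where it was.

Things in the scene. Friction and masses are not known exactly. Their poses are not given: they have to be found in the camera images.
- cabinet: Bench-top laser marking cabinet, white with aluminium posts, 405 mm wide (y), 260 deep, flat roof at z = 200 mm, fixed. Origin on the gate's vertical hinge axis at bench level; x points into the cabinet, the gate runs from the hinge towards -y. Its place and yaw vary. All mm points below are in this frame with the gate shut.
- gate_hinge (a point): Point (0, 0, 235) on the gate's vertical hinge axis. Its frame turns with the gate. On the hinge, above the roof, sits a lobed steel disc with a spring plunger: the detent. The gate stands ajar in it at about 0.55 rad; passing each lobe takes about 4 N more at the grip; the gate is past the detent from about 1.05 rad.
- gate_angle (a joint): Angle of the loading gate, rad: 0 shut, grows as the free end swings out towards the robot (clockwise from above), 1.75 the hinge's limit. Aluminium frame with amber window, 20 mm thick (front face x = -12), 12 to 212 mm from the hinge, z 30 to 195. A spring pulls it shut, 1 N at the grip when shut, 2.5 N when wide.
- catch (a joint): Travel of the yellow safety catch, m: 0 to 0.0025 at the start (bolt through the steel keeper on the gate's top), 0.014 fully back against its stop; the gate is free of it from 0.010. It slides along cabinet -y (away from the gate) against about 3 N of friction and stays where it is left.
- catch_tab (a point): Middle of the yellow upright tab that slides with the catch: 26 mm wide along x, 8 mm thick along y, z 211 to 257 mm. At catch travel 0 it is at (0, -262, 235).
- catch_grip (a point): Fixed point (0, -291, 235): middle of the pinch, along y, when the catch is fully back. The fixed black thumb tab (26 x 8 mm, z 203 to 257) has its outer face at y = -310; the yellow tab's outer face goes from y = -258 to -272, so the pinch is 52 mm wide at first, 38 mm when back. Beside each tab 30 mm or more is free above z = 214 (guide and tab feet below).
- trigger (a joint): Travel of the red trigger, m: 0 released, 0.012 squeezed fully against its stop. It is sprung: about 4 N to start, 8 N fully in. It draws the gate's own bolt, which is clear of the strike plate from about 0.009; let go, it springs out again. It moves with the gate, along the gate's x.
- gate: The loading gate with its grip. Origin on the hinge axis at bench level, frame turns with the gate (at angle 0 the same as the cabinet's). The grip's fixed black plate stands on its top edge: 8 mm (x) x 40 (y), z 195 to 262, middle at (4, -160), rear face at x = 8.
- squeeze_grip (a point): Point (-9, -160, 235) carried by the gate, its frame turns with it: middle of the squeezed grip. The red trigger plate (8 x 40 mm, z 205 to 265) stands before the black plate; over the outer faces, along x, the pair is 46 mm wide released (-38 to 8), 34 mm squeezed (-26 to 8). Gate top below at z = 203, roof behind at z = 200.
- stop: Fixed steel end stop, foot 60 x 50 mm, 78 mm high, on the bench before the cabinet near the hinge. Origin on the hinge axis at bench level (same point as the cabinet's). Its yaw minus the cabinet's yaw is minus the gate angle at which the gate's front face meets the buffer (1.25 to 1.5 rad, varies).
- buffer (a joint): Press-in of the orange buffer of the stop, m: 0 free, 0.010 bottomed. Spring: 1.2 N to start, 7 N at the bottom. It touches the gate 100 mm from the hinge at z = 60, so 0.1 rad of gate travel presses it all the way.
- sleeve0: Bystander: turned steel sleeve, 30 mm across its foot, 46 high, upright on the bench in front of the cabinet's right part. Origin at its foot.
- sleeve1: Bystander: another such sleeve on the bench beside it.
- sleeve2: Bystander: another such sleeve standing on the cabinet roof (z = 200), behind the safety catch.
- bin: Bystander: blue plastic bin 200 x 130 x 85 mm, on the bench to the left.
- jar: Bystander: amber glass jar, 56 mm across, 75 high, left of the cabinet.
- screwdriver: Bystander: green-handled screwdriver lying on the bench.
- gauge: Bystander: steel caliper, 150 mm long, lying flat on the bench.
- tray: Bystander: grey divided tray 140 x 110 x 30 mm on the bench to the right.
Mind the look-alikes: they are no part of the job. What is shaped like the stop but pink or turquoise is not meant.

How it is judged:
By the outcome, as a careful person would: the job done as asked, in the order asked, and still so for the second after the job is handed in, while the arm keeps its last pose, push and grip.
It also fails if it takes over 50 s, if anything falls off the work surface, if the arm or the gripper's body presses on something with over 40 N, if the wrist force passes 120 N, or if a joint passes its speed limit or range.

## Working session

There is one attempt and no reset: what is moved stays moved. The work goes in short steps, Python scripts to look and compute and a tool call to move; the robot and the scene stay as the last step left them, time stands still between calls to the robot, and variables do not carry over. Pictures are saved under pics/ and viewed, and the job is handed in when it is done.

Besides the shell and the picture viewer there is one more tool, called as name(argument=value, ...), one argument or row to a line, values as JSON. arm_command: Moves the arm, as the interface text tells. Its arguments: {"type":"object","properties":{"series":{"type":"array"},"grip_force":{"type":"number"}},"required":["series"]}

```bash
ls; mkdir -p pics
python3 - <<'E'
from cell import ctrl
import cv2, numpy as np
s=ctrl.get_state(); print({k:np.round(v,4).tolist() for k,v in s.items()}, ctrl.pinch_z)
for n in ("scene","top"):
    c=ctrl.capture(n); cv2.imwrite(f"pics/{n}0.png",c["frame"]); print(n,c["fx"],c["cx"],c["cy"],np.round(c["R"],4).tolist(),np.round(c["t"],4).tolist(),c["shot"])
    for k in ("cabinet","gate","catch_tab","catch","trigger","squeeze_grip","stop","buffer","gate_hinge","sleeve0","sleeve2"):
        try: print(k,[(np.round(d["point"],4).tolist(),round(d["confidence"],2)) for d in ctrl.find_in(k,c)])
        except Exception as e: print(k,e)
E
```

```text
pics
{'time': 0.0, 'joint_positions': [-1.3461, 0.2212, 1.5277, -0.0, 1.3947, -0.1261], 'joint_velocities': [0.0003, -0.0, -0.0, 0.0003, -0.0021, -0.0004], 'tau': [-0.001, -49.6903, -38.9392, -0.0002, 0.0112, -0.0], 'position': [0.2146, -0.5863, 0.2302], 'tcp_rot': [-0.1227, -0.6962, -0.1241, 0.6963], 'contact_force': [-0.5062, -0.043, -0.2194], 'moment': [0.0228, 0.0123, 0.0135], 'width': 1.0028} 0.0187
scene 458.0195839278673 276.12310813005917 214.49793664346976 [[0.8925, -0.451, 0.0099], [-0.3242, -0.6567, -0.6809], [0.3136, 0.6045, -0.7323]] [-0.4749, 0.3125, 1.1426] 1
cabinet [([0.6926, -0.1848, 0.1881], 0.76), ([0.6066, -0.1591, 0.2264], 0.16)]
gate [([0.6091, -0.0275, 0.1532], 0.66)]
catch_tab [([0.6079, -0.1587, 0.2261], 0.69)]
catch []
trigger [([0.5747, -0.0585, 0.2363], 0.81)]
squeeze_grip [([0.6083, -0.0245, 0.1544], 0.81)]
stop [([0.5069, 0.1287, 0.0321], 0.73), ([0.6759, 0.2782, 0.0148], 0.7), ([0.6296, 0.4207, 0.0282], 0.56)]
buffer [([0.3976, 0.1656, 0.0668], 0.53)]
gate_hinge [([0.483, -0.1842, 0.0283], 0.69), ([0.6093, -0.0287, 0.1529], 0.68)]
sleeve0 [([0.7018, -0
[... 389 characters left out ...]
7053, -0.095, 0.1997], 0.59)]
gate [([0.6112, 0.0138, 0.1938], 0.74)]
catch_tab [([0.6061, -0.1511, 0.2079], 0.67)]
catch [([0.6116, -0.149, 0.2095], 0.56), ([0.4361, 0.5361, 0.0042], 0.25)]
trigger [([0.575, -0.0477, 0.2465], 0.52)]
squeeze_grip [([0.6082, 0.0057, 0.1978], 0.55)]
stop [([0.3909, 0.2074, 0.0241], 0.84), ([0.6786, 0.2676, 0.0419], 0.73), ([0.497, 0.1371, 0.0374], 0.62), ([0.6241, 0.4264, 0.0391], 0.54), ([0.3644, 0.332, 0.0078], 0.32), ([0.5761, -0.0494, 0.2475], 0.24)]
buffer []
gate_hinge [([0.6064, 0.0155, 0.1989], 0.61)]
sleeve0 [([0.4794, -0.1742, 0.045], 0.53), ([0.486, -0.2492, 0.0324], 0.52)]
sleeve2 [([0.4794, -0.1742, 0.045], 0.53), ([0.486, -0.2492, 0.0324], 0.52)]
```

View pics/scene0.png

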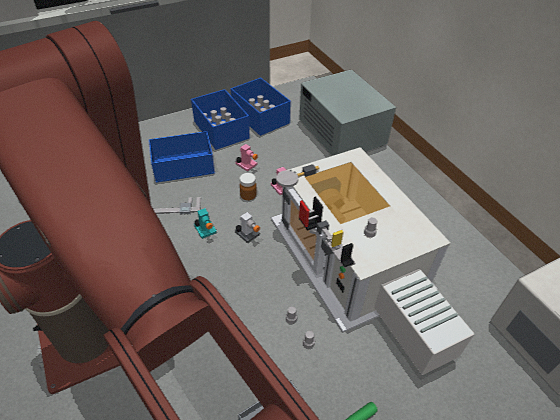

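View pics/top0.png

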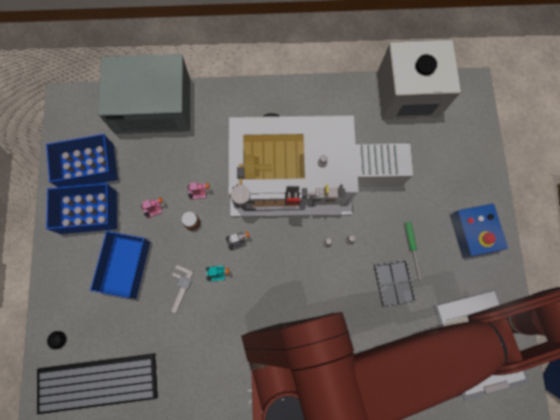

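View zooms.

Scene view: cabinet at centre right, red trigger at (305,213), yellow tab (338,239), black thumb tab (347,254), grey stop (247,227). The pink and turquoise stops are decoys. I'll zoom in to measure the corners.

Run:
```python
import cv2
a=cv2.imread("pics/scene0.png")[140:340,230:460]; cv2.imwrite("pics/sz.png",cv2.resize(a,(690,600),interpolation=cv2.INTER_CUBIC))
b=cv2.imread("pics/top0.png")[105:255,215:415]; cv2.imwrite("pics/tz.png",cv2.resize(b,(800,600),interpolation=cv2.INTER_CUBIC))
```

```text
(no output)
```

View pics/sz.png

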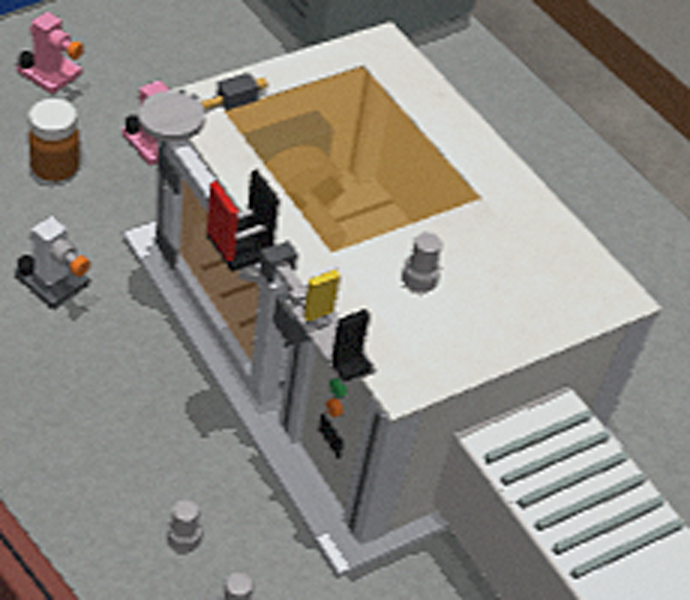

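View pics/tz.png

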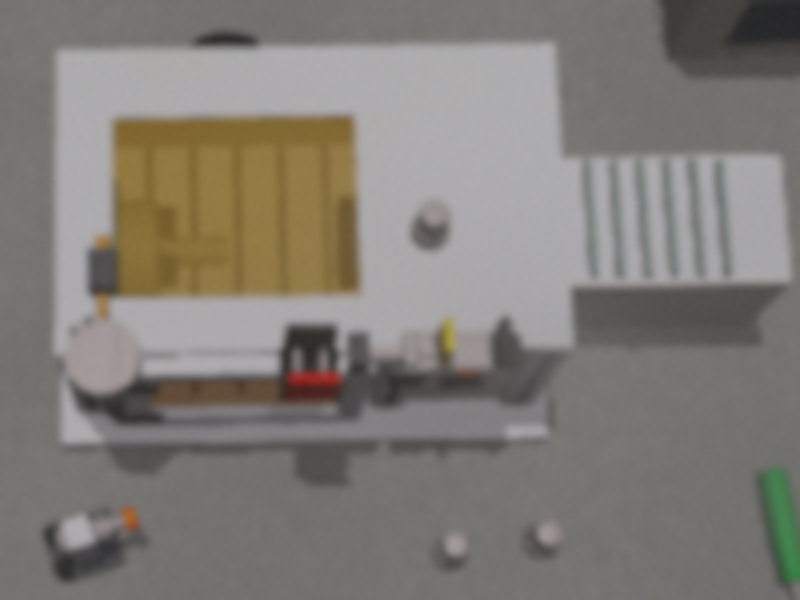

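```bash
cat > h.py <<'E'
import numpy as np, cv2
from scipy.optimize import minimize, least_squares
def proj(c,X):
    p=np.atleast_2d(X)@np.array(c["R"]).T+np.array(c["t"]); return np.c_[c["fx"]*p[:,0]/p[:,2]+c["cx"],c["fy"]*p[:,1]/p[:,2]+c["cy"]]
def onz(c,uv,z):
    R=np.array(c["R"]);t=np.array(c["t"]);C=-R.T@t
    d=R.T@np.array([(uv[0]-c["cx"])/c["fx"],(uv[1]-c["cy"])/c["fy"],1]); return C+d*(z-C[2])/d[2]
def rz(a): return np.array([[np.cos(a),-np.sin(a),0],[np.sin(a),np.cos(a),0],[0,0,1]])
def box(x0,x1,y0,y1,z0,z1): return np.array([[x,y,z] for x in(x0,x1) for y in(y0,y1) for z in(z0,z1)])/1000.
def W(p,X): return X@rz(p[2]).T+np.array([p[0],p[1],0])
def bounds_mask(m):  # weighted moments
    ys,xs=np.nonzero(m); return xs,ys
def hullmask(uv,shape=(420,560),ss=8):
    h=cv2.convexHull(uv.astype(np.float32)).reshape(-1,2)
    lo=np.floor(h.min(0))-2; sz=(np.ceil(h.max(0))-lo+3).astype(int)
    m=np.zeros((sz[1]*ss,sz[0]*ss),np.uint8); cv2.fillPoly(m,[np.round(((h-lo+0.5)*ss-0.5)).astype(np.int32)],255)
    m=cv2.resize(m,(int(sz[0]),int(sz[1])),interpolation=cv2.INTER_AREA)/255.
    return lo.astype(int),m
def red(f): f=f.astype(float); return np.clip((f[:,:,2]-np.maximum(f[:,:,0],f[:,:,1])-30)/70,0,1)
def yel(f): f=f.astype(float); return np.clip((np.minimum(f[:,:,2],f[:,:,1])-f[:,:,0]-40)/80,0,1)
E
python3 - <<'E'
from h import *
from cell import ctrl
cs={n:ctrl.capture(n) for n in("scene","top")}
import pickle; pickle.dump(cs,open("c0.pkl","wb"))
roof={"top":[(215+x/4,105+y/4) for x,y in((57,50),(555,42),(572,347))],"scene":[(230+x/3,140+y/3) for x,y in((390,23),(660,310),(393,418))]}
for n,c in cs.items():
    P=[onz(c,q,.2) for q in roof[n]]; print(n,np.round(P,4).tolist())
    for i in range(2):
        d=P[i+1]-P[i]; print(np.hypot(*d[:2]), np.arctan2(d[0],-d[1]) if n=="top" and i==0 or n=="scene" and i==0 else np.arctan2(-d[1],-d[0]))
    r=(red(c["frame"])>.5); y=yel(c["frame"])>.5
    for nm,m,(cx,cy) in(("red",r,(305,215) if n=="scene" else (293,198)),("yel",y,(338,239) if n=="scene" else (327,190))):
        k,l,st,ce=cv2.connectedComponentsWithStats(m.astype(np.uint8))
        for i in range(1,k):
            if np.hypot(*(ce[i]-(cx,cy)))<12: print(n,nm,st[i],ce[i])
E
```

```text
scene [[0.8766, 0.1364, 0.2], [0.8667, -0.2657, 0.2], [0.6143, -0.2576, 0.2]]
0.4021778493400315 -0.02447843350201119
0.25255989864621475 -0.032071542414333264
scene red [299 200  11  27 123] [304.18699187 212.6097561 ]
scene red [300 214   1   1   1] [300. 214.]
scene yel [333 230  10   5  26] [337.65384615 232.23076923]
scene yel [341 236   1   1   1] [341. 236.]
scene yel [338 244   1   1   1] [338. 244.]
scene yel [332 246   1   1   1] [332. 246.]
top [[0.8803, 0.1394, 0.2], [0.871, -0.2659, 0.2], [0.6131, -0.2571, 0.2]]
0.4053278348757256 -0.023098880548112457
0.25802515832111866 -0.033909074442822235
top red [287 198  13   3  37] [293.         199.05405405]
```

```bash
cat > fit.py <<'E'
from h import *
import pickle
cs=pickle.load(open("c0.pkl","rb"))
def soft(f,kind):
    f=f.astype(float)
    if kind=="r": return np.clip((f[:,:,2]-np.maximum(f[:,:,0],f[:,:,1]))/110,0,1)
    return np.clip((np.minimum(f[:,:,2],f[:,:,1])-f[:,:,0]-8)/110,0,1)
def cost(B,c,kind,win):
    u0,u1,v0,v1=win
    s=soft(c["frame"],kind)[v0:v1,u0:u1]
    lo,m=hullmask(proj(c,B)); M=np.zeros((420,560)); M[lo[1]:lo[1]+m.shape[0],lo[0]:lo[0]+m.shape[1]]=m
    M=cv2.GaussianBlur(M,(0,0),.6)[v0:v1,u0:u1]
    k=(s*M).sum()/max((M*M).sum(),1e-6)   # best gain
    return ((s-k*M)**2).sum()
wr={"scene":(292,318,190,235),"top":(278,308,188,212)}
wy={"scene":(326,348,224,256),"top":(318,336,176,202)}
red_b=box(-38,-30,-180,-140,205,265)
def ybox(s): return box(-13,13,-266-s*1000,-258-s*1000,211,257)
yaw=-0.028
from scipy.optimize import minimize
for names in(("scene",),("top",),("scene","top")):
  fr=lambda p: sum(cost(W((p[0],p[1],yaw),red_b),cs[n],"r",wr[n]) for n in names)
  fy=lambda p: sum(cost(W((p[0],p[1],yaw),ybox(0.001)),cs[n],"y",wy[n]) for n in names)
  for nm,f in(("red",fr),("yel",fy)):
    best=min((minimize(f,(.605+dx,.108+dy),method="Nelder-Mead",options=dict(xatol=1e-5,initial_simplex=[(.605+dx,.108+dy),(.611+dx,.108+dy),(.605+dx,.114+dy)])) for dx in(-.006,0,.006) for dy in(-.006,0,.006)),key=lambda r:r.fun)
    print(names,nm,np.round(best.x,4),best.fun)
E
python3 fit.py
```

```text
('scene',) red [0.6183 0.1097] 23.699497988467815
('scene',) yel [0.6189 0.1105] 9.952833240687763
('top',) red [0.6228 0.1096] 7.151980182631677
('top',) yel [0.6235 0.1087] 1.4944444224743076
('scene', 'top') red [0.6198 0.1108] 33.799315269605586
('scene', 'top') yel [0.6186 0.1102] 11.930585786496287
```

```bash
cat > s1.py <<'E'
from h import *
from scipy.spatial.transform import Rotation as Ro
import pickle
cs=pickle.load(open("c0.pkl","rb"))
R=Ro.from_quat([-0.6962,-0.1241,0.6963,-0.1227]).as_matrix(); print(np.round(R,3), "jaw yaw deg",np.degrees(np.arctan2(R[1,1],R[0,1])))
p=(.6205,.110,-.028)
for k,X in dict(catch=(0,-.291,.235),grip=(-.009,-.160,.235)).items(): print(k,W(p,np.array([X])))
for n,zx in(("scene",(230+80/3,140+265/3)),("top",(215+130/4,105+518/4))):
    q=onz(cs[n],zx,.06); d=q[:2]-np.array(p[:2]); 
    a=np.arctan2(d[1],d[0])-np.arctan2(-.1,-.012); a=(a+np.pi)%(2*np.pi)-np.pi
    print(n,q,np.hypot(*d),"theta",-(a-p[2]))
for n,c in cs.items():
    im=c["frame"].copy(); im=cv2.resize(im,None,fx=3,fy=3,interpolation=cv2.INTER_CUBIC)
    for B,col in((box(-38,-30,-180,-140,205,265),(255,255,0)),(box(0,8,-180,-140,203,262),(0,255,0)),(box(-13,13,-267,-259,211,257),(255,0,255)),(box(-13,13,-310,-302,203,257),(0,255,0)),(box(-12,8,-212,-12,30,195),(255,128,0))):
        h=cv2.convexHull(proj(c,W(p,B)).astype(np.float32)).reshape(-1,2); cv2.polylines(im,[np.round((h+.5)*3).astype(int)],True,col,1)
    o=(270,150) if n=="scene" else (225,150)
    cv2.imwrite(f"pics/ov_{n}.png",cv2.resize(im[o[1]*3:(o[1]+(140 if n=="scene" else 80))*3,o[0]*3:(o[0]+130)*3],None,fx=1.4 if n=="scene" else 2,fy=1.4 if n=="scene" else 2))
E
python3 s1.py
```

```text
[[-0.     0.344 -0.939]
 [ 0.002 -0.939 -0.344]
 [-1.    -0.002 -0.   ]] jaw yaw deg -69.89906926936236
catch [[ 0.61235306 -0.18088594  0.235     ]]
grip [[ 0.60702411 -0.04968532  0.235     ]]
scene [0.51779167 0.09722873 0.06      ] 0.10349930174002393 theta 1.2996573234891757
top [0.51795495 0.09771824 0.06      ] 0.10327792584182843 theta 1.3041657879720048
```

View pics/ov_scene.png

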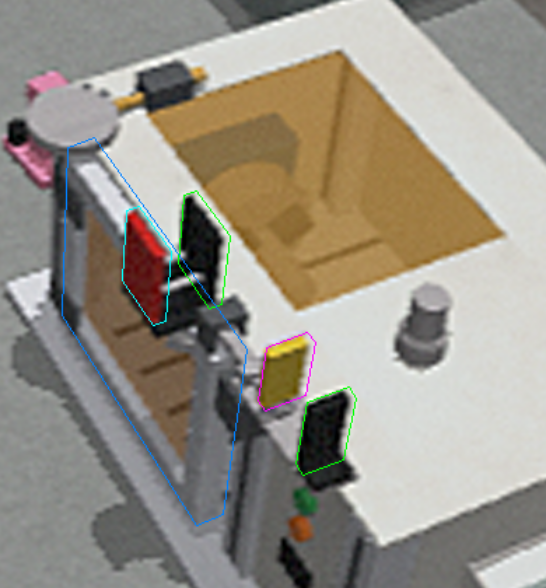

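View pics/ov_top.png

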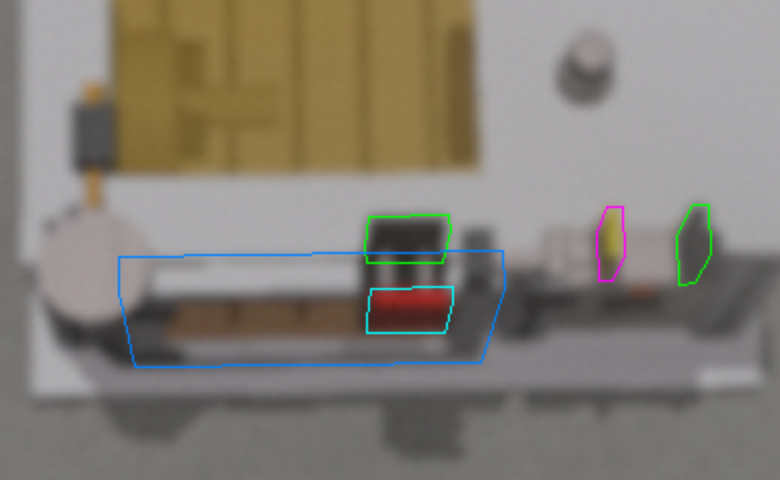

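Overlay matches on both views: red box, yellow tab, thumb tab. So the hinge is at about (0.6205, 0.110), yaw -0.028, and the stop angle is about 1.25–1.30. I'll move above the catch next.

arm_command(
  series=[
    [0,[0,0,35],[0,0,0]],
    [0,[0,0,35],[0,0,0]],
    [0,[40,41,0],[0,0,-2.2]],
    [0,[40,41,0],[0,0,-2.2]],
    [0,[40,41,0],[0,0,-2.2]],
    [0,[40,41,0],[0,0,-2.2]],
    [0,[40,41,0],[0,0,-2.2]],
    [0,[40,41,0],[0,0,-2.2]],
    [0,[40,41,0],[0,0,-2.2]],
    [0,[40,41,0],[0,0,-2.2]],
    [0,[40,41,0],[0,0,-2.2]],
    [0,[38,36,0],[0,0,-1.9]],
    [0,[0,0,0],[0,0,0]],
  ],
  grip_force=30,
)

```text
time: 2.92
position: [0.6146, -0.1788, 0.3008]
tcp_rot: [0.009, -0.707, 0.008, 0.707]
contact_force: [-1.1, -0.8, 0.5]
width: 1.001
```

```bash
cat > look.py <<'E'
import sys
from h import *
from cell import ctrl
from scipy.spatial.transform import Rotation as Ro
tag=sys.argv[1]; s=ctrl.get_state()
q=s["tcp_rot"];R=Ro.from_quat([q[1],q[2],q[3],q[0]]).as_matrix()
print("t",round(s["time"],2),"tcp",np.round(s["position"],4),"jaw",round(np.degrees(np.arctan2(R[1,1],R[0,1])),2),"tilt",np.round(R[:,0],3),"F",np.round(s["contact_force"],1),"w",round(s["width"],3))
if len(sys.argv)>2:
    ims=[]
    for n,(u,v,a,b) in (("scene",tuple(map(int,sys.argv[2].split(",")))),("top",tuple(map(int,sys.argv[3].split(","))))):
        c=ctrl.capture(n); f=c["frame"][v:v+b,u:u+a]; ims.append(cv2.resize(f,(390,int(390*b/a)),interpolation=cv2.INTER_CUBIC))
    h=max(i.shape[0] for i in ims); ims=[cv2.copyMakeBorder(i,0,h-i.shape[0],0,0,0) for i in ims]
    cv2.imwrite(f"pics/{tag}.png",np.hstack(ims))
E
python3 look.py a1 270,130,130,170 240,150,130,110
```

```text
t 2.92 tcp [ 0.6146 -0.1788  0.3008] jaw -91.34 tilt [ 0.     0.001 -1.   ] F [-1.1 -0.8  0.5] w 1.001
```

View pics/a1.png

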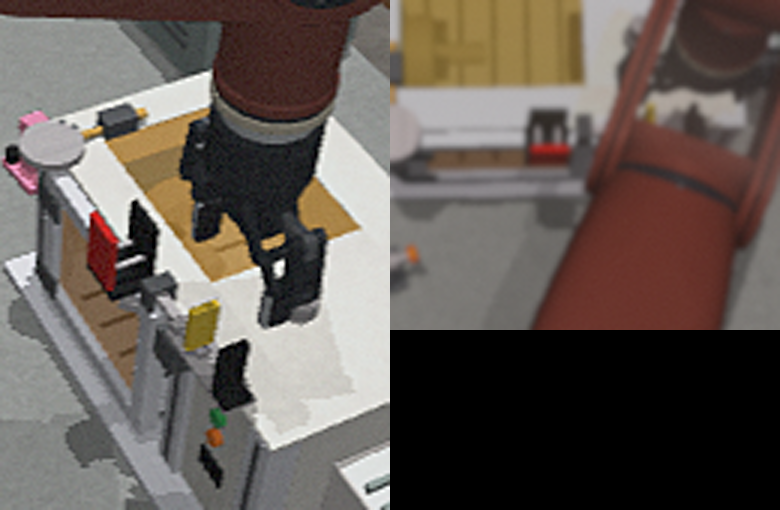

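Gripper is above the catch, finger tips at about z 0.30, tabs still visible at left-panel (202,325) and (232,375). Descending now.

arm_command(
  series=[
    [0,[-1,0,-28],[0,0,0]],
    [0,[-1,0,-28],[0,0,0]],
    [0,[0,0,-26],[0,0,0]],
    [0,[0,0,0],[0,0,0]],
  ],
)

```text
time: 3.52
position: [0.6084, -0.1827, 0.2168]
tcp_rot: [0.011, -0.705, 0.01, 0.709]
contact_force: [-0.6, 0.3, -0.1]
width: 1.001
```

```bash
python3 look.py a2 290,150,100,130 270,150,90,80
```

```text
t 3.52 tcp [ 0.6084 -0.1827  0.2168] jaw -91.71 tilt [-0.005  0.002 -1.   ] F [-0.6  0.3 -0.1] w 1.001
```

View pics/a2.png

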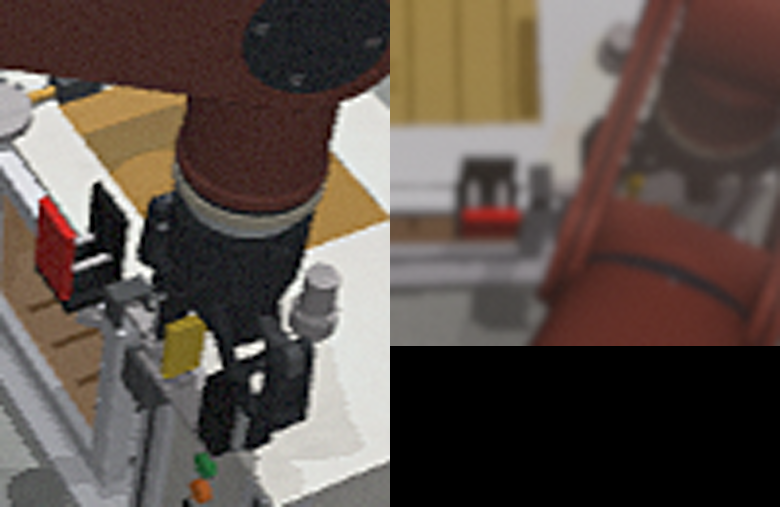

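Left finger is behind the yellow tab at (165,290), right finger outside the black thumb tab at (295,370). Now pinching.

arm_command(
  series=[
    [0,[4,1,1],[0,0,0]],
    [1,[0,0,0],[0,0,0]],
    [1,[0,0,0],[0,0,0]],
    [1,[0,0,0],[0,0,0]],
    [1,[0,0,0],[0,0,0]],
    [1,[0,0,0],[0,0,0]],
    [1,[0,0,0],[0,0,0]],
  ],
)

```text
time: 4.5
position: [0.6152, -0.181, 0.2212]
tcp_rot: [-0.01, 0.708, -0.01, -0.707]
contact_force: [-1.4, 2.5, 5.7]
width: 0.431
```

```bash
python3 look.py a3 290,150,100,130 270,150,90,80
```

```text
t 4.5 tcp [ 0.6152 -0.181   0.2212] jaw -91.58 tilt [ 0.001 -0.001 -1.   ] F [-1.4  2.5  5.7] w 0.431
```

View pics/a3.png

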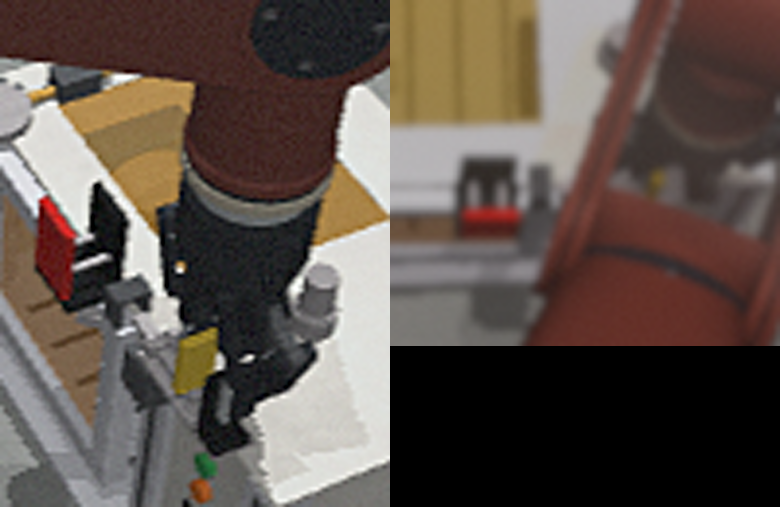

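arm_command(
  series=[
    [1,[0,0,0],[0,0,0]],
    [0,[0,0,0],[0,0,0]],
    [0,[0,0,0],[0,0,0]],
    [0,[0,0,0],[0,0,0]],
    [0,[0,0,0],[0,0,0]],
    [0,[0,0,40],[0,0,0]],
    [0,[0,0,40],[0,0,0]],
    [0,[0,0,0],[0,0,0]],
  ],
  grip_force=40,
)

```text
time: 5.6
position: [0.6166, -0.1818, 0.3053]
tcp_rot: [-0.009, 0.71, -0.011, -0.704]
contact_force: [-0.0, -0.9, -0.2]
width: 1.001
```

arm_command(
  series=[
    [0,[0,14,0],[0,0,10]],
    [0,[0,14,0],[0,0,10]],
    [0,[0,14,0],[0,0,10]],
    [0,[0,15,0],[0,0,10]],
    [0,[0,15,0],[0,0,10]],
    [0,[-1,15,0],[0,0,10]],
    [0,[-1,15,0],[0,0,10]],
    [0,[-2,15,0],[0,0,10]],
    [0,[-2,14,0],[0,0,10]],
    [0,[0,0,0],[0,0,0]],
    [0,[0,0,0],[0,0,0]],
  ],
)

```text
time: 6.98
position: [0.6086, -0.0503, 0.2996]
tcp_rot: [-0.492, -0.507, -0.492, 0.508]
contact_force: [-0.1, 0.6, -0.4]
width: 1.001
```

```bash
python3 look.py a4 270,150,120,130 240,150,120,90
```

```text
t 6.97 tcp [ 0.6086 -0.0503  0.2996] jaw -1.79 tilt [-0.001 -0.    -1.   ] F [-0.1  0.6 -0.4] w 1.001
```

View pics/a4.png

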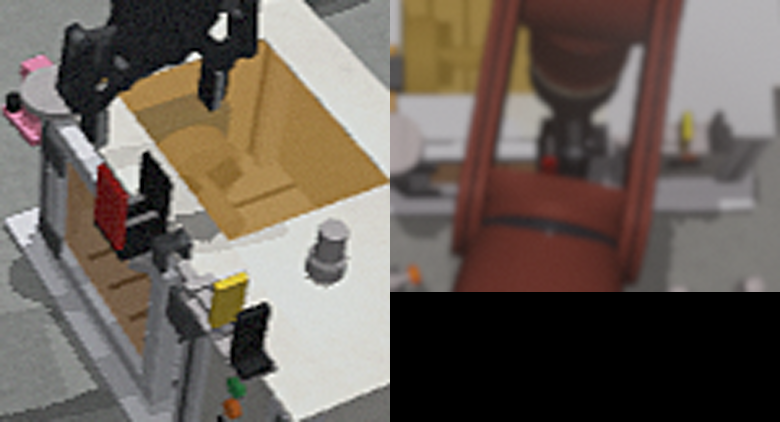

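Yellow tab at left-panel (230,298) is now closer to the thumb tab (250,340), and sleeve2 hasn't moved. I'll measure the travel.

```bash
cat > fy.py <<'E'
from fit import cost,ybox; from h import *
import pickle
from cell import ctrl
c1=ctrl.capture("scene"); c0=pickle.load(open("c0.pkl","rb"))["scene"]
for c in(c0,c1):
    f=lambda q: cost(W((.6185+q[1],.110,-.028),ybox(q[0])),c,"y",(326,352,224,262))
    r=min((minimize(f,(s,0),method="Nelder-Mead",options=dict(initial_simplex=[(s,0),(s+.004,0),(s,.004)])) for s in(0,.004,.008,.012,.016)),key=lambda r:r.fun); print(r.x,r.fun)
E
python3 fy.py | tail -2
```

```text
[0.00042212 0.00036975] 9.952915885315864
[0.01371656 0.00037763] 10.382358249366396
```

arm_command(
  series=[
    [0,[-1,0,-28],[0,0,0]],
    [0,[-1,0,-28],[0,0,0]],
    [0,[0,0,-26],[0,0,0]],
    [0,[0,0,0],[0,0,0]],
    [0,[0,0,0],[0,0,0]],
  ],
)

```text
time: 7.75
position: [0.6074, -0.0503, 0.2195]
tcp_rot: [0.493, 0.507, 0.492, -0.507]
contact_force: [0.6, -0.3, 0.7]
width: 1.002
```

```bash
python3 look.py a5 270,150,120,130 240,150,120,90
```

```text
t 7.75 tcp [ 0.6074 -0.0503  0.2195] jaw -1.65 tilt [ 0.001 -0.    -1.   ] F [ 0.6 -0.3  0.7] w 1.002
```

View pics/a5.png

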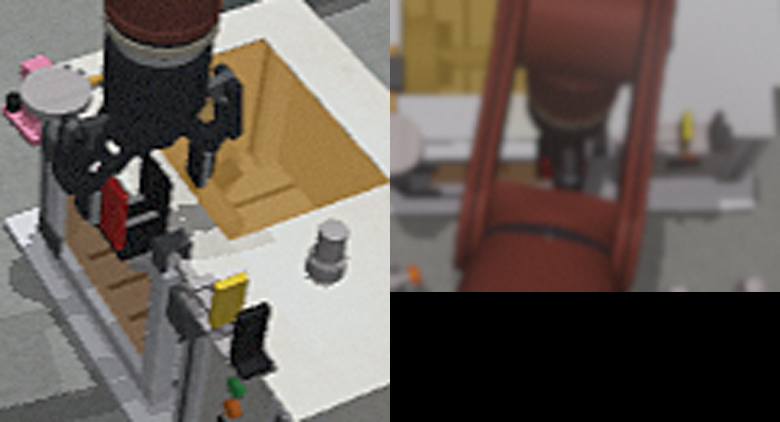

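Catch travel measures 13.7 mm, so it is fully back. The fingers straddle the grip at (80,190) and (200,160). Squeezing.

arm_command(
  series=[
    [1,[0,0,0],[0,0,0]],
    [1,[0,0,0],[0,0,0]],
    [1,[0,0,0],[0,0,0]],
    [1,[0,0,0],[0,0,0]],
    [1,[0,0,0],[0,0,0]],
    [1,[0,0,0],[0,0,0]],
    [1,[0,0,0],[0,0,0]],
  ],
  grip_force=40,
)

```text
time: 8.72
position: [0.6058, -0.05, 0.2193]
tcp_rot: [-0.493, -0.506, -0.494, 0.507]
contact_force: [-5.1, -0.1, 6.4]
width: 0.376
```

```bash
python3 look.py a6 270,150,120,130 240,150,120,90
```

```text
t 8.72 tcp [ 0.6058 -0.05    0.2193] jaw -1.56 tilt [-0.002 -0.    -1.   ] F [-5.1 -0.1  6.4] w 0.376
```

View pics/a6.png

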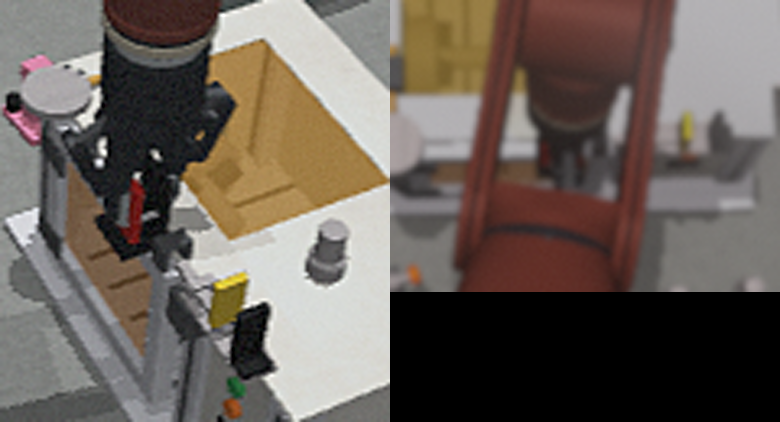

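Trigger is pressed in: the red plate at (137,205) sits against the black one, and width 0.376 is about 32 mm. Next, the arc table.

Run:
```python
from h import *
H=np.array([.6205,.110]); f=lambda th:H*1000+(rz(-.028-th)@np.array([-9,-160,0]))[:2]
last=np.round(f(0),1); 
for i in range(1,29):
    p=f(.05*i); d=np.round((p-last)*2)/2; last=last+d; print(round(.05*i,2),d,np.round(p,1),end=' | ')
    if i%4==0: print()
```

```text
0.05 [-8.  1.] [599.1 -48.8] | 0.1 [-8.  1.] [591.1 -47.5] | 0.15 [-7.5  2. ] [583.3 -45.9] | 0.2 [-8.  2.] [575.6 -43.8] | 
0.25 [-7.5  2.5] [567.9 -41.4] | 0.3 [-7.5  2.5] [560.4 -38.6] | 0.35 [-7.5  3.5] [553.1 -35.4] | 0.4 [-7.   3.5] [545.9 -31.8] | 
0.45 [-7.  4.] [538.9 -27.9] | 0.5 [-7.  4.] [532.1 -23.7] | 0.55 [-6.5  4.5] [525.5 -19.1] | 0.6 [-6.5  5. ] [519.2 -14.2] | 
0.65 [-6.  5.] [513.1  -9. ] | 0.7 [-5.5  5.5] [507.3  -3.5] | 0.75 [-5.5  6. ] [501.8   2.3] | 0.8 [-5.5  6. ] [496.6   8.4] | 
0.85 [-5.   6.5] [491.6  14.7] | 0.9 [-4.5  6.5] [487.   21.3] | 0.95 [-4.  7.] [482.8  28.1] | 1.0 [-4.  7.] [478.8  35.1] | 
1.05 [-3.5  7. ] [475.3  42.2] | 1.1 [-3.5  7.5] [472.1  49.6] | 1.15 [-3.   7.5] [469.2  57.1] | 1.2 [-2.   7.5] [466.8  64.7] | 
1.25 [-2.5  7.5] [464.7  72.4] | 1.3 [-1.5  8. ] [463.   80.3] | 1.35 [-1.5  8. ] [461.7  88.2] | 1.4 [-0.5  8. ] [460.8  96.1] |
```

arm_command(
  series=[
    [1,[-8,1,0],[0,0,-2.9]],
    [1,[-8,1,0],[0,0,-2.9]],
    [1,[-7.5,2,0],[0,0,-2.9]],
    [1,[-8,2,0],[0,0,-2.9]],
    [1,[-7.5,2.5,0],[0,0,-2.9]],
    [1,[-7.5,2.5,0],[0,0,-2.9]],
    [1,[0,0,0],[0,0,0]],
  ],
)

```text
time: 9.7
position: [0.5592, -0.0394, 0.2193]
tcp_rot: [-0.411, -0.575, -0.411, 0.576]
contact_force: [-5.0, -3.0, 5.6]
width: 0.372
```

```bash
python3 look.py a7 270,150,120,130 240,150,120,90
```

```text
t 9.7 tcp [ 0.5592 -0.0394  0.2193] jaw -18.97 tilt [-0.002 -0.001 -1.   ] F [-5.  -3.   5.6] w 0.372
```

View pics/a7.png

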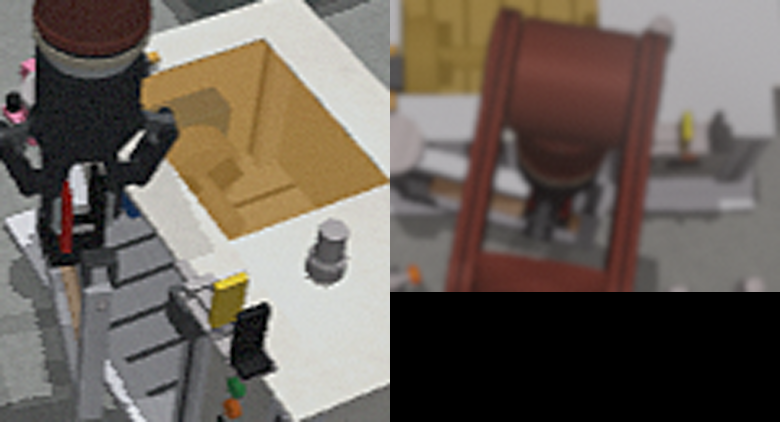

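The gate is open to about 0.3 rad, its free end at left-panel (100,270), with the grip held. Continuing to about 0.95.

arm_command(
  series=[
    [1,[-7.5,3.5,0],[0,0,-2.9]],
    [1,[-7,3.5,0],[0,0,-2.9]],
    [1,[-7,4,0],[0,0,-2.9]],
    [1,[-7,4,0],[0,0,-2.9]],
    [1,[-6.5,4.5,0],[0,0,-2.9]],
    [1,[-6.5,5,0],[0,0,-2.9]],
    [1,[-6,5,0],[0,0,-2.8]],
    [1,[-5.5,5.5,0],[0,0,-2.8]],
  ],
)

```text
time: 10.8
position: [0.5061, -0.0053, 0.2194]
tcp_rot: [-0.288, -0.645, -0.287, 0.647]
contact_force: [-6.6, -8.2, 7.0]
width: 0.377
```

arm_command(
  series=[
    [1,[-5.5,6,0],[0,0,-2.9]],
    [1,[-5.5,6,0],[0,0,-2.9]],
    [1,[-5,6.5,0],[0,0,-2.9]],
    [1,[-4.5,6.5,0],[0,0,-2.8]],
    [1,[-4,7,0],[0,0,-2.8]],
    [1,[0,0,0],[0,0,0]],
  ],
)

```text
time: 11.55
position: [0.4799, 0.0272, 0.2193]
tcp_rot: [-0.205, -0.674, -0.205, 0.679]
contact_force: [-16.5, -7.1, 11.1]
width: 0.379
```

```bash
python3 look.py a8 220,140,150,160 210,150,130,110
```

```text
t 11.55 tcp [0.4799 0.0272 0.2193] jaw -56.3 tilt [-0.006 -0.002 -1.   ] F [-16.5  -7.1  11.1] w 0.379
```

View pics/a8.png

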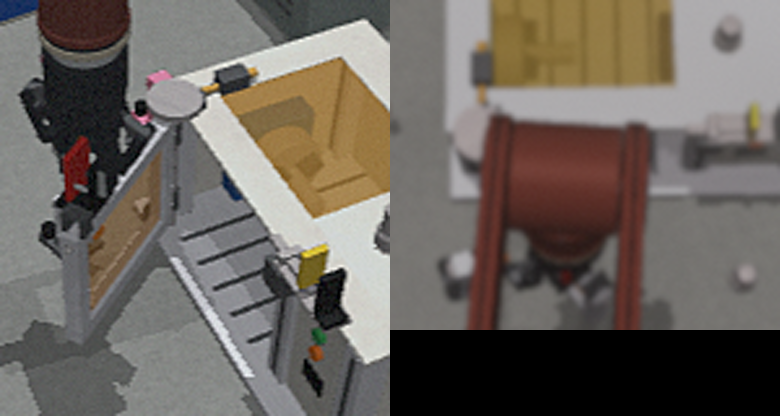

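Run:
```python
from h import *
P=np.array([[.6058,-.050],[.5592,-.0394],[.5061,-.0053],[.4799,.0272]]);j=np.radians([-1.56,-18.97,-36.9*0-48,-56.3])
j[2]=-2*np.arctan2(.288,.645)*0+np.radians(-1.6-(.7*57.3))
r=least_squares(lambda q:np.hypot(*(P-q[:2]).T)-.16025,[.62,.11]);print(r.x,r.fun)
# rigid fit with slip-free offset
r=least_squares(lambda q:np.hypot(*(P-q[:2]).T)-q[2],[.62,.11,.16]);print(r.x,r.fun)
```

```text
[0.61729522 0.10990794] [ 7.05782104e-05 -3.79102978e-05 -1.33653497e-04  1.18475479e-04]
[0.61829924 0.11154556 0.1620498 ] [-2.14092527e-05  5.28909081e-05 -5.73494551e-05  2.58690532e-05]
```

arm_command(
  series=[
    [1,[-3,-1.5,0],[0,0,0]],
    [1,[0,0,0],[0,0,0]],
  ],
)

```text
time: 11.9
position: [0.4799, 0.0271, 0.2193]
tcp_rot: [0.205, 0.677, 0.205, -0.676]
contact_force: [-0.1, 1.5, 5.5]
width: 0.373
```

arm_command(
  series=[
    [1,[-4,7,0],[0,0,-2.9]],
    [1,[-3.5,7,0],[0,0,-2.9]],
    [1,[-3.5,7.5,0],[0,0,-2.9]],
    [1,[-3,7.5,0],[0,0,-2.9]],
    [1,[0,0,0],[0,0,0]],
  ],
)

```text
time: 12.52
position: [0.4661, 0.0563, 0.2193]
tcp_rot: [0.136, 0.694, 0.136, -0.693]
contact_force: [-0.4, 2.2, 5.3]
width: 0.377
```

```bash
python3 look.py a9 220,160,100,110 210,180,100,80
```

```text
t 12.53 tcp [0.4661 0.0563 0.2193] jaw -67.85 tilt [ 0.001  0.001 -1.   ] F [-0.4  2.2  5.3] w 0.377
```

View pics/a9.png

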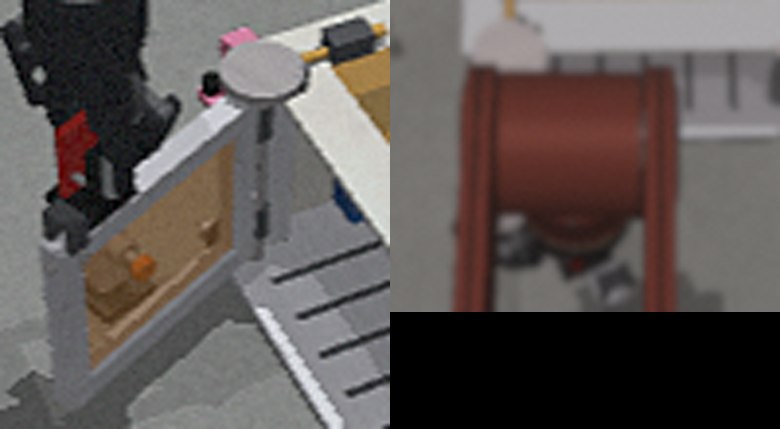

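Gate angle is about 1.15. The orange buffer shows through the window at left-panel (142,265), still free. Stepping on in small steps while watching the tangential force.

arm_command(
  series=[
    [1,[-2,7.5,0],[0,0,-2.9]],
    [1,[0,0,0],[0,0,0]],
    [1,[0,0,0],[0,0,0]],
  ],
)

```text
time: 13.0
position: [0.4637, 0.0636, 0.2193]
tcp_rot: [0.118, 0.697, 0.119, -0.697]
contact_force: [-4.7, 2.2, 7.3]
width: 0.373
```

arm_command(
  series=[
    [1,[-1,4,0],[0,0,-1.4]],
    [1,[0,0,0],[0,0,0]],
    [1,[0,0,0],[0,0,0]],
  ],
)

```text
time: 13.38
position: [0.4626, 0.0674, 0.2193]
tcp_rot: [-0.11, -0.698, -0.11, 0.699]
contact_force: [-5.4, 0.3, 7.8]
width: 0.373
```

arm_command(
  series=[
    [1,[-1,4,0],[0,0,-1.4]],
    [1,[0,0,0],[0,0,0]],
    [1,[0,0,0],[0,0,0]],
  ],
)

```text
time: 13.75
position: [0.4616, 0.0714, 0.2193]
tcp_rot: [-0.101, -0.7, -0.101, 0.7]
contact_force: [-4.7, 0.2, 9.0]
width: 0.379
```

```bash
python3 look.py b1 220,180,80,90 210,180,100,80
```

```text
t 13.75 tcp [0.4616 0.0714 0.2193] jaw -73.54 tilt [-0.  0. -1.] F [-4.7  0.2  9. ] w 0.379
```

View pics/b1.png

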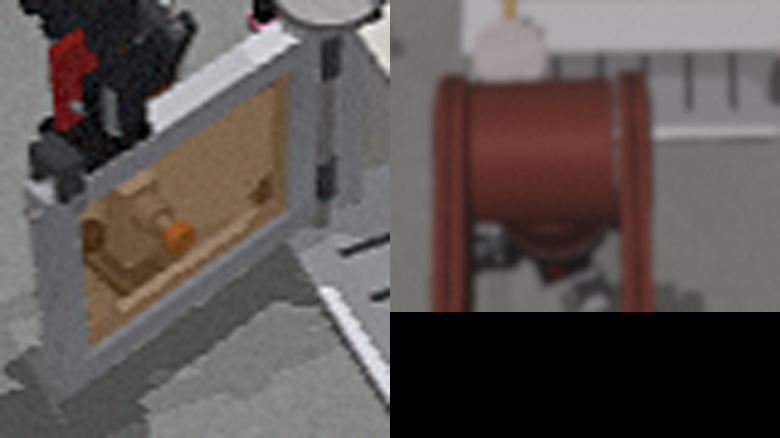

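```bash
cat > ob.py <<'E'
from h import *
import pickle,sys
from cell import ctrl
def blob(c):
    hsv=cv2.cvtColor(c["frame"],cv2.COLOR_BGR2HSV).astype(int); 
    m=((hsv[:,:,0]<16)&(hsv[:,:,1]>190)&(hsv[:,:,2]>130)); m[:,:235]=0; m[:,275:]=0; m[:210]=0; m[245:]=0
    ys,xs=np.nonzero(m); w=c["frame"][ys,xs,2].astype(float)
    return np.round([xs.mean(),ys.mean(),len(xs),xs.min(),xs.max(),ys.min(),ys.max()],2), onz(c,(xs.mean(),ys.mean()),.06)
if __name__=="__main__":
    print(blob(pickle.load(open("c0.pkl","rb"))["scene"])); c=ctrl.capture("scene"); print(blob(c))
    f=c["frame"][205:245,235:280]; cv2.imwrite(f"pics/{sys.argv[1]}.png",cv2.resize(f,None,fx=13,fy=13,interpolation=cv2.INTER_NEAREST))
E
python3 ob.py o1
```

```text
(array([255.56, 227.56,  16.  , 254.  , 258.  , 226.  , 230.  ]), array([0.51619245, 0.10131543, 0.06      ]))
(array([255.64, 227.  ,  11.  , 254.  , 258.  , 226.  , 229.  ]), array([0.5172994 , 0.10317968, 0.06      ]))
```

View pics/o1.png

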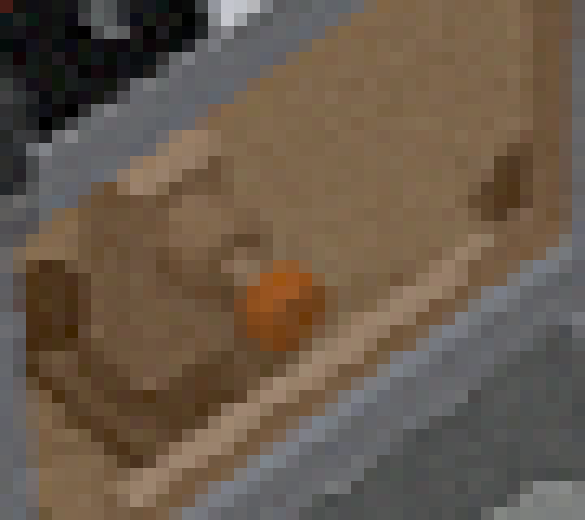

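arm_command(
  series=[
    [1,[-0.5,4,0],[0,0,-1.4]],
    [1,[0,0,0],[0,0,0]],
    [1,[0,0,0],[0,0,0]],
  ],
)

```text
time: 14.28
position: [0.4607, 0.0751, 0.2193]
tcp_rot: [-0.093, -0.701, -0.093, 0.701]
contact_force: [-7.2, -1.1, 9.8]
width: 0.375
```

```bash
python3 look.py b2; python3 ob.py o2
```

```text
t 14.28 tcp [0.4607 0.0751 0.2193] jaw -74.95 tilt [-0.001 -0.    -1.   ] F [-7.2 -1.1  9.8] w 0.375
(array([255.56, 227.56,  16.  , 254.  , 258.  , 226.  , 230.  ]), array([0.51619245, 0.10131543, 0.06      ]))
(array([256.  , 226.62,   8.  , 254.  , 258.  , 226.  , 228.  ]), array([0.51885322, 0.1040222 , 0.06      ]))
```

```bash
cat > ob.py <<'E'
from h import *
import pickle,sys
from cell import ctrl
def blob(c):
    f=c["frame"].astype(float)[218:238,247:265]; s=(f[:,:,2]-f[:,:,0])-.0
    s=s/np.maximum(f.sum(2),60); s=np.clip(s-np.median(s)-.12,0,None)
    yy,xx=np.mgrid[218:238,247:265]; return np.round([(xx*s).sum()/s.sum(),(yy*s).sum()/s.sum(),s.sum()],2)
if __name__=="__main__":
    for i in range(2):
        c=ctrl.capture("scene"); print(blob(c),np.round(ctrl.get_state()["contact_force"],1))
    pickle.dump(c,open(f"{sys.argv[1]}.pkl","wb"))
    f=c["frame"][205:245,235:280]; cv2.imwrite(f"pics/{sys.argv[1]}.png",cv2.resize(f,None,fx=13,fy=13,interpolation=cv2.INTER_NEAREST))
    o=cv2.imread("pics/o1.png")[6::13,6::13]; c["frame"][205:245,235:280]=o; print("o1",blob(c))
    o=cv2.imread("pics/o2.png")[6::13,6::13]; c["frame"][205:245,235:280]=o; print("o2",blob(c))
E
python3 ob.py o3
```

```text
[256.08 228.34   4.75] [-7.5 -1.5  8.3]
[255.94 228.36   4.31] [-8.2 -1.  10.2]
o1 [256.08 228.35   4.33]
o2 [255.9  228.45   4.37]
```

arm_command(
  series=[
    [1,[-1.5,4,0],[0,0,-1.4]],
    [1,[0,0,0],[0,0,0]],
    [1,[0,0,0],[0,0,0]],
  ],
)

```text
time: 14.8
position: [0.4599, 0.0791, 0.2194]
tcp_rot: [0.084, 0.702, 0.084, -0.702]
contact_force: [-3.7, -0.5, 7.3]
width: 0.375
```

```bash
python3 look.py b2; python3 ob.py o4
```

```text
t 14.8 tcp [0.4599 0.0791 0.2194] jaw -76.35 tilt [ 0. -0. -1.] F [-3.7 -0.5  7.3] w 0.375
[255.43 227.77   4.86] [-4.1 -2.   6.7]
[255.47 227.76   4.74] [-4.5 -2.1  7.8]
o1 [256.08 228.35   4.33]
o2 [255.9  228.45   4.37]
```

View pics/o4.png

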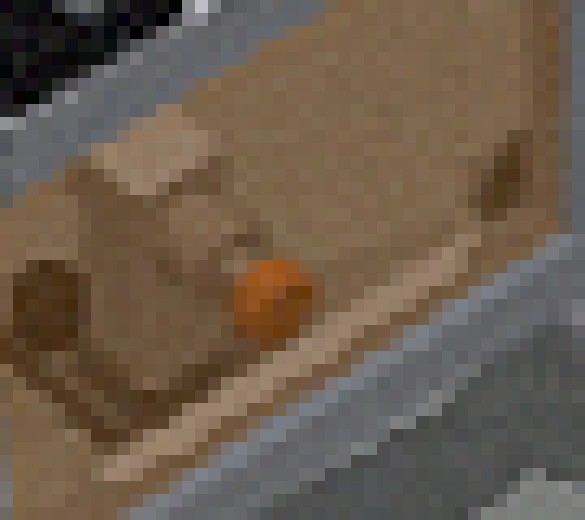

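The buffer blob has moved about 0.6 px up and left, so it is being pressed. One more small step should bring it to mid-stroke.

arm_command(
  series=[
    [1,[-0.5,4,0],[0,0,-1.4]],
    [1,[0,0,0],[0,0,0]],
    [1,[0,0,0],[0,0,0]],
    [1,[0,0,0],[0,0,0]],
  ],
)

```text
time: 15.4
position: [0.4592, 0.0829, 0.2193]
tcp_rot: [-0.076, -0.703, -0.075, 0.703]
contact_force: [-4.7, -2.1, 7.5]
width: 0.38
```

```bash
python3 look.py b3 220,140,150,170 200,120,160,120; python3 ob.py o5
python3 - <<'E'
from h import *
import pickle
c=pickle.load(open("o5.pkl","rb")); 
t=np.array([-.24,.97,0])*.001; X=np.array([.518,.1,.06]); print("px per mm",proj(c,X+t)-proj(c,X))
E
```

```text
t 15.4 tcp [0.4592 0.0829 0.2193] jaw -77.76 tilt [-0.    -0.001 -1.   ] F [-4.7 -2.1  7.5] w 0.38
[254.84 227.24   4.89] [-5.2 -2.1  8. ]
[254.88 227.39   4.61] [-5.6 -2.4  8.3]
o1 [256.08 228.35   4.33]
o2 [255.9  228.45   4.37]
px per mm [[-0.21808964 -0.19879901]]
```

View pics/b3.png

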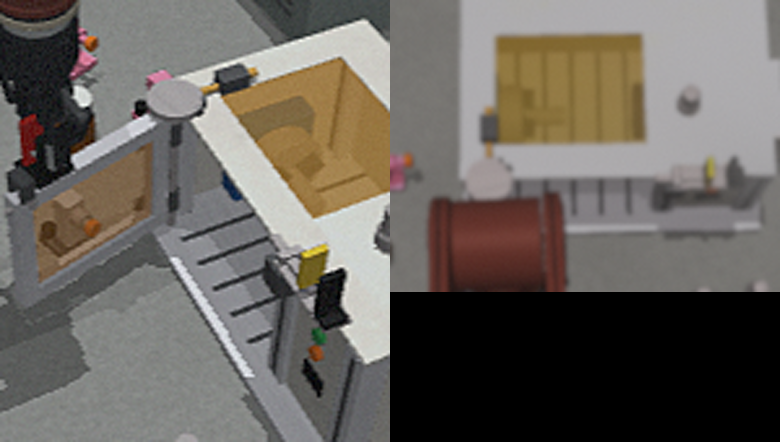

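The buffer is about 5 mm in, mid-stroke. The catch is still back at (313,265), and the grip is squeezed at (35,150). I'll hold and recheck before handing in.

arm_command(
  series=[
    [1,[0,0,0],[0,0,0]],
    [1,[0,0,0],[0,0,0]],
    [1,[0,0,0],[0,0,0]],
    [1,[0,0,0],[0,0,0]],
  ],
)

```text
time: 16.1
position: [0.4591, 0.0828, 0.2193]
tcp_rot: [-0.076, -0.703, -0.075, 0.703]
contact_force: [-5.3, -2.0, 7.6]
width: 0.376
```

```bash
python3 look.py b4; python3 ob.py o6; python3 fy.py|tail -1
python3 - <<'E'
from cell import ctrl
print(ctrl.finish_job())
E
```

```text
t 16.1 tcp [0.4591 0.0828 0.2193] jaw -77.76 tilt [-0.    -0.001 -1.   ] F [-5.3 -2.   7.6] w 0.376
[254.71 227.44   4.74] [-5.  -2.1  7.6]
[254.83 227.4    4.42] [-5.2 -2.   8.1]
o1 [256.08 228.35   4.33]
o2 [255.9  228.45   4.37]
[0.01371656 0.00037763] 10.40225769400821
the job is handed in; nothing more can be done
None
```

The gate is open and held against the orange buffer with the grip still squeezed. I handed the job in at about 16.5 s; no verdict was reported.

**Sequence:** I pinched the yellow catch fully back and squeezed the red trigger. Then I swung the gate by its grip past the detent to about 1.32 rad.

**Last checks:**
- **Catch:** the camera fit puts its travel at 13.7 mm of 14.
- **Grip:** the opening reads about 32 mm and stayed steady, which matches a fully squeezed trigger less a little finger give.
- **Buffer:** its image shift puts the press-in at about 5 mm of 10, with no change over half a second of holding.
- **Force:** the final wrist force is about 9 N. The highest reading was about 21 N, sideways, during the swing.
- **Other items:** in the pictures I viewed, nothing looked moved. I did not measure the bystanders, and the last views showed only part of the bench.

**Disagreements:**
- The swing showed the hinge about 3 mm nearer the robot in x than my first camera estimate, so I corrected the arc partway.
- I expected buffer contact at about 1.25–1.30 rad from the first pictures; it came at about 1.27.

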